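# Gauge the knee model's joint gap

## Robot

A 6-joint arm with a two-finger parallel gripper is mounted at the origin on the work surface. World frame = base frame: x ahead of the robot, y to its left, z up, the work surface at z = 0. Lengths are in m, angles in rad, forces in N, time in s.
With the tool pointing down it reaches from about 0.25 to 0.775 m from the base axis. Payload 4 kg.
Tool frame: the origin (TCP) lies midway between the tips of the shut fingers; the grasp point (between the pads) lies 19 mm behind it (robot.pinch_z is the distance from the TCP to the grasp point, in m); z points along the fingers, y is the line along which they close (so a half turn about z gives the same grasp; the last joint's range is limited). The gripper opens to 94 mm and grips with 3 to 60 N. Pads are 16 mm wide; open, the fingers measure 119 mm over their backs; the gripper's body (75 mm by 177 mm) begins 78 mm behind the grasp point.
Start: joints at [-1.365, 0.087, 1.371, -0, 1.684, -0.103], TCP at [0.167, -0.524, 0.206] pointing down, gripper open.
Joint ranges: [-3.1, 3.1], [-0.76, 2.03], [0.27, 2.55], [-1.08, 4.22], [0.17, 2.65], [-2.57, 2.57]. Speed limits (rad/s): [2.79, 2.79, 3.14, 3.14, 3.14, 3.14].

## Interface

Orientations are given as a rotation vector (axis times angle).
In Python, from cell import robot gives the robot as it stands. The module is installed in compiled form; this text tells all that it offers.
- The arm moves only by the shell command python3 -m creep 'ROWS' [FORCE]. ROWS is JSON, a list of rows, each an object of numbers: "claw": the closure, from -1 (fully open) to 1 (shut), so that 0 is half open; "dx", "dy", "dz": the shift along the world's x, y, z in cm; "yaw": the turn about the world's z in degrees. A call has exactly 5 rows; each row is the pose to reach, as a shift and turn from the pose commanded when the call began; what a row does not reach only later rows make up. A row lasts 1/12 s, in which the tool goes at most 41.7 mm and 7.16 degrees, less where a joint would pass 70% of its speed; a pose out of reach is approached as far as the arm can. A call with a gripper value outside its range is refused whole. The fingers move at their own pace and stop on an object; FORCE is the grip in N (left out, the last holds). Time passes only in rows, so rows that repeat a pose let the fingers close, or fill a call up. It gives the time, the measured TCP pose, the force, the opening and the grip force at its end, in the units of the state.
- robot.observe(): the state, without advancing time (a new reading comes with each control period).
- robot.read_camera(name): name is "scene" or "top"; returns a dict with "color" (480x640x3 uint8, blue, green, red), "fov_y" (degrees; the focal length in pixels is half the picture's height over the tangent of half this angle, whatever the lens; pixels are square), "cx", "cy" (the principal point, pixels), "world_to_cam" (4x4, takes a point from world to camera coordinates). Camera axes: x right, y down, z forward; pixel columns grow to the right and rows downward; lengths in m; the calibration is good to about 2 mm. A picture is of the moment at which its call begins. There is no depth.
- robot.sign_off(): hands the job in; it is judged then, once.
The state is a dict: "time": time; "joints": joint angles; "dq": joint speeds; "effort": joint torques, N m; "tcp_pos": TCP position; "orientation": TCP orientation; "force": force on the tool from outside, world axes, zero at the start; "torque": the same for the moment, N m; "grip_width": finger opening in m; "grasp_force": force on a finger pad.
Only numpy, scipy, OpenCV 4.12 (cv2) and the standard library are available. Lean on these libraries where they do the work, as an engineer would, in place of code of your own. Each camera call takes 0.05 s, during which the arm holds its last target. There are 200 camera calls.

## Task

Take the gap gauge out of its stand and feel with its blade which of the two upright joint gaps of the clamped knee model, the near one or the far one, lets it all the way in: the blade may jam part-way in one of them on a ridge that cannot be seen, and must then be drawn out and tried in the other. Leave the gauge pushed fully home in a gap that takes it, shoulder down flat on the knee, and let go. Work gently, never force the blade where it jams, do not ram or shove the knee, and leave the other things on the table where they are.

Things in the scene. Friction and masses are not known exactly. Their poses are not given: they have to be found in the camera images.
- gauge_grip (a point): Gap gauge, 120 g, standing upright in its stand: a steel feeler blade with a grey plastic grip block on top. This point is the centre of the grip block (24 mm along its x, 14 mm thick along its y, 45 mm tall). z points up, away from the blade; y is the blade's thin direction. The gauge is the same turned half round.
- gauge_seat (a point): Centre of the underside of the gauge's shoulder, a flange 24 (x) x 22 (y) x 6 mm between grip and blade, 31 mm below gauge_grip, same axes. The blade hangs 40 mm below this point: 14 mm wide along x, 6 mm thick along y, its lower end rounded to 3 mm radius both ways; fully in, the shoulder lies on the rim. In the stand the shoulder rests on the stand's top, 55 mm above the table.
- stand: Aluminium gauge stand, 80 (x) x 50 (y) x 55 mm, fixed to the table; origin at the centre of its underside. The gauge's blade hangs in the slot at its centre, 18 (x) x 10 (y) mm, the blade's thin direction along the stand's y.
- gap_near (a point): Nominal mouth centre, at rim level, of the joint gap nearer to the robot; leg along this frame's y, z up. The leg was not clamped to a mark: the real mouths of both gaps lie up to 12 mm from the given points along y, either way (both by the same amount), and must be felt for or looked at. Mouth 8 mm along y, 16 mm along x; the gap goes straight down, open at the bottom.
- gap_far (a point): The same for the gap farther from the robot, 44 mm from gap_near along +x. In both gaps, from 4 mm down, a dark rubber spring pad narrows the gap to 4 mm; the blade pushes it aside and drags on it (2 to 7 N). In one of the two, not always the same, a hidden rigid ridge 26 mm down stops the blade dead, the shoulder 14 mm above the rim. One gap is always clear; rarely both are.
- tumbler: Loose glass tumbler, 68 mm across, 90 mm tall, bystander; origin under its centre.
- jar: Loose green jar with a white lid, 60 mm across, 75 mm tall, bystander; origin under its centre.
- driver: Loose screwdriver lying on the table, bystander.
- bone_end: Loose sawn-off bone end, about 115 mm long, 36 mm tall, lying on the table, bystander.
- mallet: Loose hammer lying on the table, bystander.
- liner: Loose white plastic knee liner, a 70 x 45 x 10 mm plate, bystander.
- bowl: Loose steel bowl, 110 mm across, 50 mm tall, bystander.
- gauge: The whole gap gauge; origin at gauge_seat, same axes.
- knee: The knee model, bone-coloured and white with a steel face, in two fixed yellow clamps, about 300 mm along y (the leg) by 115 mm along x; origin on the table below the middle between gap_near and gap_far. Its top around the gaps is flat (the rim), 120 mm above the table, 60 mm along x, about 40 mm each side of the gaps along y; nothing of it stands higher. It gives 1 mm per 12 N pressed down.

How it is judged:
On the way, in this order (a step that is already met when the one before it is completed fails the run):
1. the gauge has been drawn clear out of its stand (height (world z) of gauge_seat above 0.105 m), for 0.1 s.
2. the blade has been slid at least 18 mm into one of the gaps (((x of gauge_seat in the frame of gap_near between -0.006 and 0.006 m and y of gauge_seat in the frame of gap_near between -0.017 and 0.017 m and z of gauge_seat in the frame of gap_near below 0.022 m) or (x of gauge_seat in the frame of gap_far between -0.006 and 0.006 m and y of gauge_seat in the frame of gap_far between -0.017 and 0.017 m and z of gauge_seat in the frame of gap_far below 0.022 m))), for 0.05 s.
At the end, for the whole second after the job is handed in: The gauge rests released and still in the near or far gap, fully home: shoulder at most 3 mm above the rim, its centre within 6 mm along x and 17 mm along y of the given gap point (the leg may lie 12 mm off), turned at most 0.2 rad from the gap, upright within 0.08 rad (((x of gauge_seat in the frame of gap_near between -0.006 and 0.006 m and y of gauge_seat in the frame of gap_near between -0.017 and 0.017 m and z of gauge_seat in the frame of gap_near below 0.003 m and angle between the y axis of gauge_seat and the y axis of gap_near, either way round below 0.2 rad) or (x of gauge_seat in the frame of gap_far between -0.006 and 0.006 m and y of gauge_seat in the frame of gap_far between -0.017 and 0.017 m and z of gauge_seat in the frame of gap_far below 0.003 m and angle between the y axis of gauge_seat and the y axis of gap_far, either way round below 0.2 rad)) and angle between gauge_seat's own z axis and vertical below 0.08 rad and linear speed of gauge below 0.01 m/s); the robot touches nothing.
It fails at once if the gauge was forced: more than 35 N between it and the knee (contact force between gauge and knee above 35 N).
It fails at once if the gripper or arm pressed on the knee with more than 15 N (contact force between any of the fingers, the arm and knee above 15 N).
It fails at once if a bystander was moved more than 20 mm (distance of any of tumbler, jar, driver, bone_end, mallet, liner, bowl from where it was at the start of the episode above 0.02 m).
It also fails if it takes over 54 s, if anything falls off the work surface, if the arm or the gripper's body presses on something with over 40 N, if the wrist force passes 120 N, or if a joint passes its speed limit or range.

## Working session

There is one attempt and no reset: what is moved stays moved. The work goes in short steps, Python scripts to look and compute and a shell command to move; the robot and the scene stay as the last step left them, time stands still between calls to the robot, and variables do not carry over. Pictures are saved under pics/ and viewed, at most 10 in all, crops included, and the job is handed in when it is done.

```bash
mkdir -p pics; cat > h.py <<'E'
import numpy as np, cv2
from cell import robot
def cap(n,f):
    c=robot.read_camera(n); cv2.imwrite('pics/'+f,c['color']); np.savez('pics/'+n+'.npz',**c); return c
def ray(c,u,v,z):
    f=240/np.tan(np.radians(float(c['fov_y']))/2)
    W=np.array(c['world_to_cam']); R=W[:3,:3]; o=-R.T@W[:3,3]
    d=R.T@np.array([(u-c['cx'])/f,(v-c['cy'])/f,1]); return o+d*(z-o[2])/d[2]
def pix(c,p):
    f=240/np.tan(np.radians(float(c['fov_y']))/2)
    q=(np.array(c['world_to_cam'])@np.r_[p,1])[:3]; return q[0]/q[2]*f+c['cx'],q[1]/q[2]*f+c['cy']
E
python3 - <<'E'
from h import *
for n in('scene','top'):
    c=cap(n,n+'0.png'); W=np.array(c['world_to_cam']); print(n,c['fov_y'],c['cx'],c['cy'],-W[:3,:3].T@W[:3,3],W[:3,:3].round(2).tolist())
print(robot.observe(),robot.pinch_z)
E
```

```text
scene 55.462041985101706 321.9935316911056 239.12131130531927 [ 1.45552938 -0.06506159  0.75318087] [[0.11, 0.99, -0.02], [0.59, -0.08, -0.8], [-0.8, 0.07, -0.6]]
top 52.25075504465541 322.55622080932983 240.43467437297338 [ 0.47028044 -0.01256464  1.39345666] [[0.01, -1.0, -0.01], [-1.0, -0.01, -0.07], [0.07, 0.01, -1.0]]
{'time': 0.1, 'joints': array([-1.36508484e+00,  8.78837634e-02,  1.37205274e+00, -2.32281702e-05,
        1.68357903e+00, -1.03108539e-01]), 'dq': array([-8.95578936e-05,  2.34504387e-04, -2.78470491e-03,  1.97444626e-04,
       -7.30156102e-04, -1.46229733e-04]), 'effort': array([ 1.55958165e-03, -3.41253912e+01, -3.03300083e+01,  7.18680024e-02,
        3.04331887e-02, -9.10778567e-05]), 'tcp_pos': array([ 0.16705078, -0.52352304,  0.20444531]), 'orientation': array([-3.10231966e+00, -4.82868845e-01,  1.90979961e-04]), 'force': array([ 0.19055954, -0.21800779,  0.45442139]), 'torque': array([-0.02479319,  0.01753627,  0.01877356]), 'grasp_force': 0.0, 'grip_width': 0.09417780696510582} 0.0188
```

View pics/top0.png

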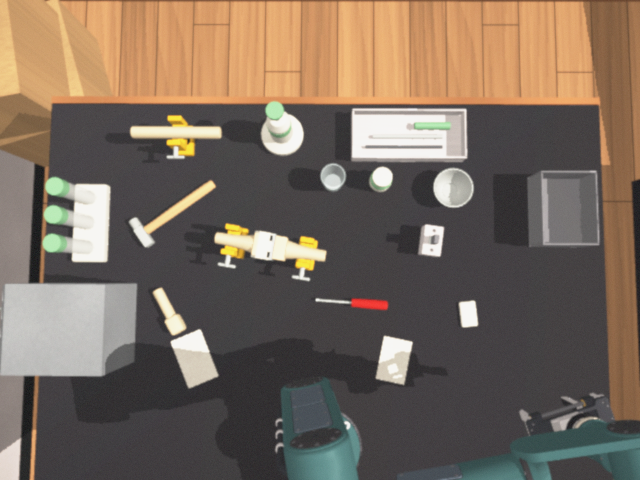

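View pics/scene0.png

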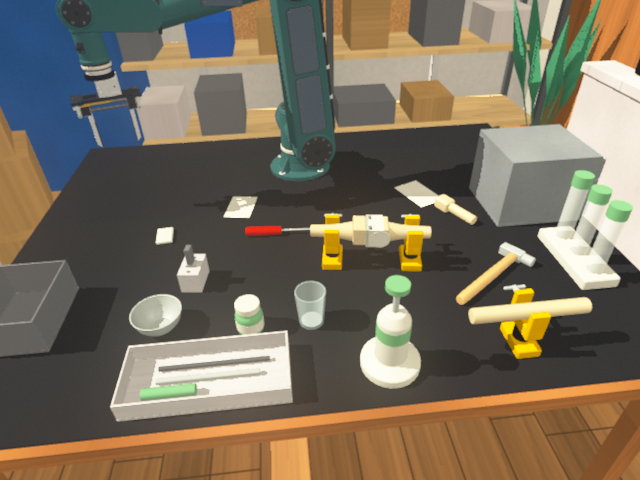

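The top view shows the stand and gauge at (431,240), the knee rim at (268,246) and the driver between them at (350,303). The scene view shows the gauge at (190,268) and the knee at (372,230). Next I zoom in on both.

```bash
python3 - <<'E'
from h import *
a=cv2.imread('pics/top0.png');b=cv2.imread('pics/scene0.png')
z=lambda i,x,y,w,h,s:cv2.resize(i[y:y+h,x:x+w],None,fx=s,fy=s,interpolation=cv2.INTER_CUBIC)
A=np.hstack([z(a,240,222,60,48,6.6667),z(a,405,216,60,48,6.6667)])
B=np.hstack([z(b,345,206,60,42,6.6667),z(b,165,240,60,42,6.6667)])
cv2.imwrite('pics/zoom.png',np.vstack([A,B])[:600,:800]); print(A.shape,B.shape)
t=dict(np.load('pics/top.npz'))
print('stand',ray(t,431,240,.055),'knee',ray(t,268,246,.12))
E
```

```text
(320, 800, 3) (280, 800, 3)
stand [ 0.57245567 -0.29797533  0.055     ] knee [0.54924034 0.14066539 0.12      ]
```

View pics/zoom.png

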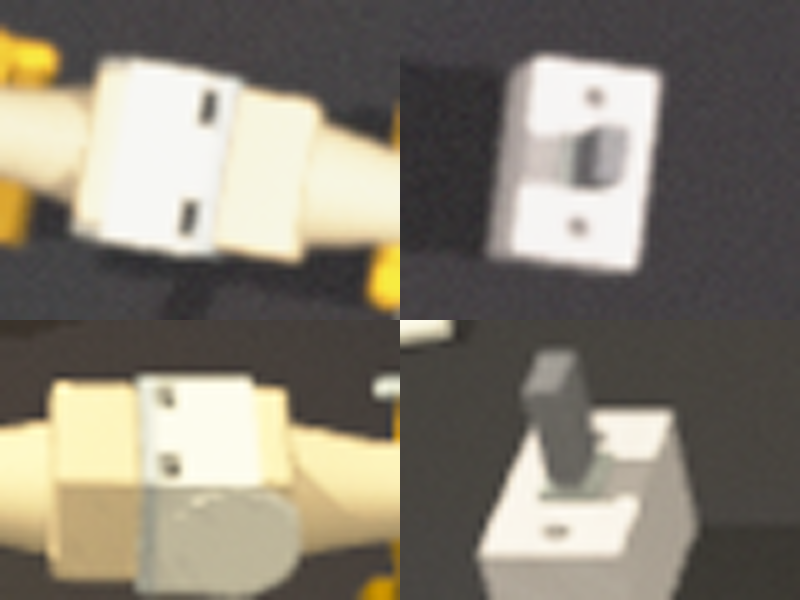

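The gaps can be seen directly. In the top view they are at about (271.2,238.1) for the far one and (268.4,254.4) for the near one. In the scene view they are at (369.9,217.8) and (370.4,227.8). The stand's top face and the grip are clear in both.

```bash
python3 - <<'E'
from h import *
t=dict(np.load('pics/top.npz'));s=dict(np.load('pics/scene.npz'))
T=lambda x,y,z:ray(t,240+(x+.5)/6.6667-.5,222+(y+.5)/6.6667-.5,z)
G=lambda x,y,z:ray(t,405+(x-400+.5)/6.6667-.5,216+(y+.5)/6.6667-.5,z)
S=lambda x,y,z:ray(s,345+(x+.5)/6.6667-.5,206+(y-320+.5)/6.6667-.5,z)
H=lambda x,y,z:ray(s,165+(x-400+.5)/6.6667-.5,240+(y-320+.5)/6.6667-.5,z)
f,n=T(208,107,.12),T(189,216,.12); print('top far,near',f,n,np.linalg.norm(f-n),np.degrees(np.arctan2(*(f-n)[1::-1])))
# scene: 'S' lower = far (camera is at +x)
f,n=S(172,464,.12),S(168,398,.12); print('scene far,near',f,n,np.linalg.norm(f-n))
c=np.array([G(*p,.055) for p in((530,55),(662,72),(638,270),(510,258))]);print('stand',c.round(4).tolist(),c.mean(0))
for a,b in((0,3),(1,2)): print(np.degrees(np.arctan2(*(c[a]-c[b])[1::-1])),np.linalg.norm(c[a]-c[b]))
# screw holes
h=[G(595,97,.055),G(578,227,.055)];print('holes',h,np.mean(h,0),np.degrees(np.arctan2(*(h[0]-h[1])[1::-1])))
print('grip top t',G(612,153,.1085),'scene',H(557,371,.1085))
o=robot.observe();from scipy.spatial.transform import Rotation as R
print(R.from_rotvec(o['orientation']).as_matrix().round(3))
E
```

```text
top far,near [0.57120812 0.1337342  0.12      ] [0.52841407 0.14055182 0.12      ] 0.04333371807279202 -9.051847056128969
scene far,near [0.57210299 0.13398678 0.12      ] [0.529875   0.14071803 0.12      ] 0.04276110989364346
stand [[0.6169, -0.2794, 0.055], [0.6101, -0.3336, 0.055], [0.5286, -0.3228, 0.055], [0.5332, -0.2705, 0.055]] [ 0.57219401 -0.30159488  0.055     ]
-6.077938658667755 0.08417067789173134
-7.517626727199337 0.08227592449479777
holes [array([ 0.59965757, -0.30597191,  0.055     ]), array([ 0.5460697 , -0.29846824,  0.055     ])] [ 0.57286364 -0.30222008  0.055     ] -7.971049761795192
grip top t [ 0.57234544 -0.30070981  0.1085    ] scene [ 0.57759307 -0.29932933  0.1085    ]
[[ 0.953  0.304 -0.   ]
 [ 0.304 -0.953  0.002]
 [ 0.    -0.002 -1.   ]]
```

```bash
python3 -m creep '[{"dx":3.5,"dy":2,"dz":0,"yaw":-5,"claw":-0.5},{"dx":7,"dy":4,"dz":0,"yaw":-10,"claw":-0.5},{"dx":10.5,"dy":6,"dz":0,"yaw":-15,"claw":-0.5},{"dx":14,"dy":8,"dz":0,"yaw":-20,"claw":-0.5},{"dx":17.5,"dy":10,"dz":0,"yaw":-25.2,"claw":-0.5}]' 20
python3 -m creep '[{"dx":3.5,"dy":2,"claw":-0.5},{"dx":7,"dy":4,"claw":-0.5},{"dx":10.5,"dy":6,"claw":-0.5},{"dx":14,"dy":8,"claw":-0.5},{"dx":17.5,"dy":10,"claw":-0.5}]'
python3 -m creep '[{"dx":3,"dy":1,"dz":-1,"claw":-0.5},{"dx":5.6,"dy":2.25,"dz":-2,"claw":-0.5},{"dx":5.6,"dy":2.25,"dz":-4,"claw":-0.5},{"dx":5.6,"dy":2.25,"dz":-6,"claw":-0.5},{"dx":5.6,"dy":2.25,"dz":-7,"claw":-0.5}]'
```

```text
time: 0.52
tcp_pos: [0.3433, -0.4227, 0.205]
orientation: [-3.134, 0.214, 0.001]
force: [0.7, -0.8, -0.6]
grip_width: 0.0707
grasp_force: 0.0schema error: expected keys claw, dx, dy, dz, yaw
schema error: expected keys claw, dx, dy, dz, yaw
```

```bash
python3 -m creep '[{"dx":3.5,"dy":2,"dz":0,"yaw":0,"claw":-0.5},{"dx":7,"dy":4,"dz":0,"yaw":0,"claw":-0.5},{"dx":10.5,"dy":6,"dz":0,"yaw":0,"claw":-0.5},{"dx":14,"dy":8,"dz":0,"yaw":0,"claw":-0.5},{"dx":17.5,"dy":10,"dz":0,"yaw":0,"claw":-0.5}]'
python3 -m creep '[{"dx":3,"dy":1,"dz":-1,"yaw":0,"claw":-0.5},{"dx":5.6,"dy":2.25,"dz":-2,"yaw":0,"claw":-0.5},{"dx":5.6,"dy":2.25,"dz":-4,"yaw":0,"claw":-0.5},{"dx":5.6,"dy":2.25,"dz":-6,"yaw":0,"claw":-0.5},{"dx":5.6,"dy":2.25,"dz":-7,"yaw":0,"claw":-0.5}]'
```

```text
time: 0.93
tcp_pos: [0.5185, -0.3225, 0.2049]
orientation: [-3.135, 0.205, 0.001]
force: [-0.6, -0.9, 0.3]
grip_width: 0.0704
grasp_force: 0.0
time: 1.35
tcp_pos: [0.5723, -0.3, 0.1314]
orientation: [-3.132, 0.203, 0.008]
force: [-0.6, 0.4, -0.4]
grip_width: 0.07
grasp_force: 0.0
```

```bash
python3 -m creep '[{"dx":0,"dy":0,"dz":-2,"yaw":0,"claw":-0.5},{"dx":0,"dy":0,"dz":-4,"yaw":0,"claw":-0.5},{"dx":0,"dy":0,"dz":-5.9,"yaw":0,"claw":-0.5},{"dx":0,"dy":0,"dz":-5.9,"yaw":0,"claw":-0.5},{"dx":0,"dy":0,"dz":-5.9,"yaw":0,"claw":-0.2}]'
python3 - <<'E'
from h import *
s=cap('scene','s1.png')['color'];t=cap('top','t1.png')['color']
z=lambda i,x,y:cv2.resize(i[y:y+90,x:x+80],None,fx=5,fy=5,interpolation=cv2.INTER_CUBIC)
cv2.imwrite('pics/z1.png',np.hstack([z(s,150,210),z(t,390,200)]))
E
```

```text
time: 1.77
tcp_pos: [0.572, -0.3012, 0.0752]
orientation: [-3.133, 0.206, 0.005]
force: [0.3, -0.5, 0.3]
grip_width: 0.0668
grasp_force: 0.0
```

View pics/z1.png

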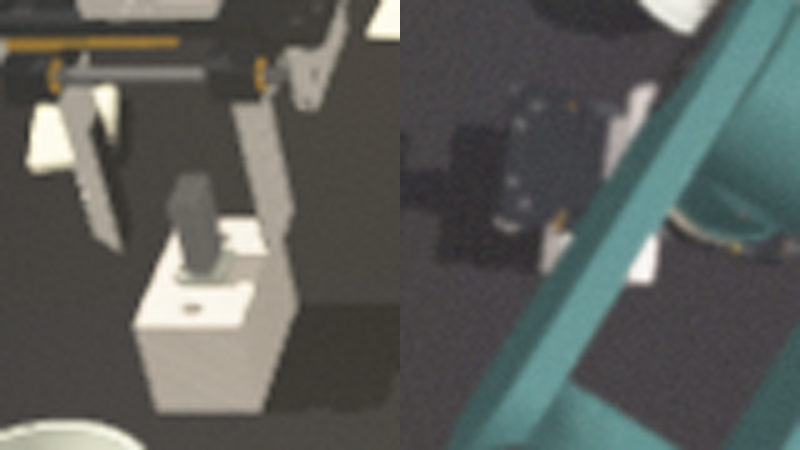

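The gauge grip stands centred between the open fingers (about (197,225) in the left crop), so I close on it.

```bash
for i in 1 2; do python3 -m creep '[{"dx":0,"dy":0,"dz":0,"yaw":0,"claw":1},{"dx":0,"dy":0,"dz":0,"yaw":0,"claw":1},{"dx":0,"dy":0,"dz":0,"yaw":0,"claw":1},{"dx":0,"dy":0,"dz":0,"yaw":0,"claw":1},{"dx":0,"dy":0,"dz":0,"yaw":0,"claw":1}]' 25; done
```

```text
time: 2.28
tcp_pos: [0.5733, -0.3016, 0.077]
orientation: [3.134, -0.206, 0.001]
force: [-0.2, -0.1, -0.9]
grip_width: 0.0265
grasp_force: 0.0
time: 2.7
tcp_pos: [0.5731, -0.3013, 0.0764]
orientation: [-3.135, 0.206, 0.0]
force: [-0.1, 0.8, 1.5]
grip_width: 0.0143
grasp_force: 25.0
```

```bash
python3 -m creep '[{"dx":0,"dy":0,"dz":1.5,"yaw":0,"claw":1},{"dx":0,"dy":0,"dz":4,"yaw":0,"claw":1},{"dx":0,"dy":0,"dz":7,"yaw":0,"claw":1},{"dx":0,"dy":0,"dz":10,"yaw":0,"claw":1},{"dx":0,"dy":0,"dz":13,"yaw":0,"claw":1}]'
for i in 1 2 ; do python3 -m creep '[{"dx":-0.4,"dy":4,"dz":0,"yaw":-0.3,"claw":1},{"dx":-0.8,"dy":8,"dz":0,"yaw":-0.5,"claw":1},{"dx":-1.2,"dy":12,"dz":0,"yaw":-0.7,"claw":1},{"dx":-1.6,"dy":16,"dz":0,"yaw":-0.7,"claw":1},{"dx":-2,"dy":20,"dz":0,"yaw":-0.7,"claw":1}]';done
python3 -m creep '[{"dx":-0.4,"dy":3,"dz":0,"yaw":0,"claw":1},{"dx":-0.4,"dy":4.2,"dz":0,"yaw":0,"claw":1},{"dx":-0.4,"dy":4.2,"dz":0,"yaw":0,"claw":1},{"dx":-0.4,"dy":4.2,"dz":0,"yaw":0,"claw":1},{"dx":-0.4,"dy":4.2,"dz":0,"yaw":0,"claw":1}]'
python3 - <<'E'
from h import *
s=cap('scene','s2.png')['color']
cv2.imwrite('pics/z2.png',cv2.resize(s[150:260,320:430],None,fx=5.4,fy=5.4,interpolation=cv2.INTER_CUBIC))
E
```

```text
time: 3.12
tcp_pos: [0.5727, -0.3014, 0.207]
orientation: [-3.134, 0.206, 0.002]
force: [1.4, -0.3, -1.6]
grip_width: 0.0141
grasp_force: 25.0
time: 3.53
tcp_pos: [0.5524, -0.1, 0.2061]
orientation: [3.133, -0.226, -0.001]
force: [0.1, 0.2, -1.8]
grip_width: 0.0139
grasp_force: 25.0
time: 3.95
tcp_pos: [0.5324, 0.1002, 0.2062]
orientation: [3.132, -0.244, -0.0]
force: [1.6, -0.0, -1.0]
grip_width: 0.0139
grasp_force: 25.0
time: 4.37
tcp_pos: [0.5294, 0.1389, 0.2063]
orientation: [3.131, -0.246, -0.0]
force: [-0.4, 0.2, -1.4]
grip_width: 0.0137
grasp_force: 25.0
```

View pics/z2.png

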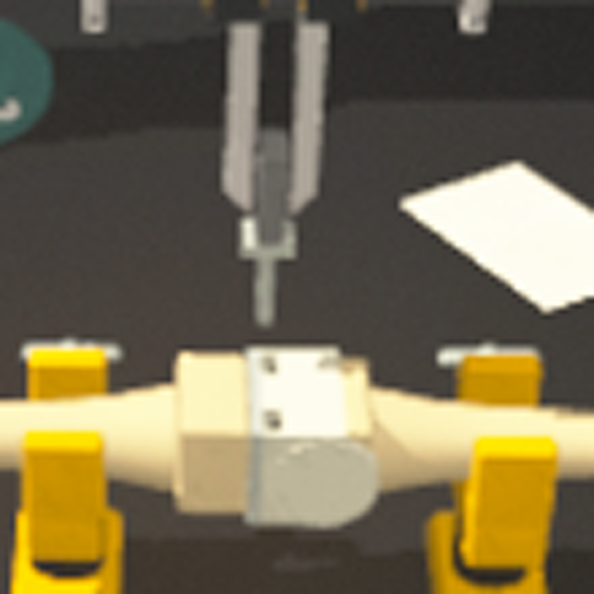

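The gauge hangs upright above the knee, with its blade tip at full-image pixel (369.1,210.6) and the near gap just below at (369.6,217.6). I compare both in the same view.

```bash
python3 - <<'E'
from h import *
s=dict(np.load('pics/scene.npz'))
o=robot.observe();p=o['tcp_pos'];print(p)
a=lambda x,y:(320+(x+.5)/5.4-.5,150+(y+.5)/5.4-.5)
print('pred tip',pix(s,[*p[:2],p[2]-.0615]),'seen',a(265,327),'pred blade mid',pix(s,[*p[:2],p[2]-.0415]),'seen',a(265,290))
print('tip y',ray(s,*a(265,322),p[2]-.0585))
print('near gap',ray(s,*a(269,365),.12),'far',ray(s,*a(273,420),.12))
E
```

```text
[0.52947972 0.13873247 0.20629112]
pred tip (np.float64(369.3565909046663), np.float64(208.82958675743143)) seen (368.6666666666667, 210.14814814814815) pred blade mid (np.float64(369.68815392146735), np.float64(201.87336658004622)) seen (368.6666666666667, 203.2962962962963)
tip y [0.53554272 0.13573549 0.14779112]
near gap [0.52935502 0.13989418 0.12      ] far [0.57283207 0.13329164 0.12      ]
```

```bash
python3 -m creep '[{"dx":0,"dy":0.25,"dz":0,"yaw":0,"claw":1},{"dx":0,"dy":0.25,"dz":-1,"yaw":0,"claw":1},{"dx":0,"dy":0.25,"dz":-2,"yaw":0,"claw":1},{"dx":0,"dy":0.25,"dz":-2.3,"yaw":0,"claw":1},{"dx":0,"dy":0.25,"dz":-2.3,"yaw":0,"claw":1}]'
python3 -m creep '[{"dx":0,"dy":0,"dz":-0.05,"yaw":0,"claw":1},{"dx":0,"dy":0,"dz":-0.1,"yaw":0,"claw":1},{"dx":0,"dy":0,"dz":-0.15,"yaw":0,"claw":1},{"dx":0,"dy":0,"dz":-0.2,"yaw":0,"claw":1},{"dx":0,"dy":0,"dz":-0.2,"yaw":0,"claw":1}]'
python3 -m creep '[{"dx":0,"dy":0,"dz":-0.05,"yaw":0,"claw":1},{"dx":0,"dy":0,"dz":-0.1,"yaw":0,"claw":1},{"dx":0,"dy":0,"dz":-0.15,"yaw":0,"claw":1},{"dx":0,"dy":0,"dz":-0.15,"yaw":0,"claw":1},{"dx":0,"dy":0,"dz":-0.15,"yaw":0,"claw":1}]'
```

```text
time: 4.83
tcp_pos: [0.528, 0.1424, 0.181]
orientation: [3.131, -0.245, -0.007]
force: [-0.4, -1.1, -0.9]
grip_width: 0.0136
grasp_force: 25.0
time: 5.25
tcp_pos: [0.5293, 0.1431, 0.1818]
orientation: [-3.132, 0.244, -0.001]
force: [-1.2, 0.8, -0.4]
grip_width: 0.0141
grasp_force: 25.0
time: 5.67
tcp_pos: [0.5291, 0.143, 0.18]
orientation: [3.132, -0.244, -0.0]
force: [0.9, 0.3, -1.2]
grip_width: 0.0139
grasp_force: 25.0
```

```bash
python3 -m creep '[{"dx":0,"dy":-0.05,"dz":-0.05,"yaw":0,"claw":1},{"dx":0,"dy":-0.1,"dz":-0.1,"yaw":0,"claw":1},{"dx":0,"dy":-0.1,"dz":-0.15,"yaw":0,"claw":1},{"dx":0,"dy":-0.1,"dz":-0.15,"yaw":0,"claw":1},{"dx":0,"dy":-0.1,"dz":-0.15,"yaw":0,"claw":1}]'
python3 -m creep '[{"dx":0,"dy":0,"dz":-0.05,"yaw":0,"claw":1},{"dx":0,"dy":0,"dz":-0.1,"yaw":0,"claw":1},{"dx":0,"dy":0,"dz":-0.15,"yaw":0,"claw":1},{"dx":0,"dy":0,"dz":-0.15,"yaw":0,"claw":1},{"dx":0,"dy":0,"dz":-0.15,"yaw":0,"claw":1}]'
```

```text
time: 6.08
tcp_pos: [0.5291, 0.142, 0.1785]
orientation: [3.132, -0.244, -0.0]
force: [-0.1, 1.0, -1.4]
grip_width: 0.014
grasp_force: 25.0
time: 6.5
tcp_pos: [0.5291, 0.142, 0.1769]
orientation: [3.132, -0.244, -0.0]
force: [0.1, 0.9, -1.2]
grip_width: 0.0138
grasp_force: 25.0
```

```bash
for i in 1 2; do python3 -m creep '[{"dx":0,"dy":0,"dz":-0.05,"yaw":0,"claw":1},{"dx":0,"dy":0,"dz":-0.1,"yaw":0,"claw":1},{"dx":0,"dy":0,"dz":-0.15,"yaw":0,"claw":1},{"dx":0,"dy":0,"dz":-0.2,"yaw":0,"claw":1},{"dx":0,"dy":0,"dz":-0.2,"yaw":0,"claw":1}]' | egrep 'tcp|force|time'; done
```

```text
time: 6.92
tcp_pos: [0.5291, 0.142, 0.1749]
force: [0.2, -0.1, -1.4]
grasp_force: 25.0
time: 7.33
tcp_pos: [0.5292, 0.1418, 0.1733]
force: [-1.7, -1.4, 0.3]
grasp_force: 25.0
```

```bash
for i in 1 2; do python3 -m creep '[{"dx":0,"dy":0,"dz":-0.05,"yaw":0,"claw":1},{"dx":0,"dy":0,"dz":-0.1,"yaw":0,"claw":1},{"dx":0,"dy":0,"dz":-0.15,"yaw":0,"claw":1},{"dx":0,"dy":0,"dz":-0.2,"yaw":0,"claw":1},{"dx":0,"dy":0,"dz":-0.2,"yaw":0,"claw":1}]' | egrep 'tcp|force|time'; done
```

```text
time: 7.75
tcp_pos: [0.5293, 0.1418, 0.171]
force: [0.2, -1.1, 0.4]
grasp_force: 25.0
time: 8.17
tcp_pos: [0.529, 0.1419, 0.1687]
force: [0.9, -1.8, 0.8]
grasp_force: 25.0
```

```bash
for i in 1 2 3; do python3 -m creep '[{"dx":0,"dy":0,"dz":-0.07,"yaw":0,"claw":1},{"dx":0,"dy":0,"dz":-0.14,"yaw":0,"claw":1},{"dx":0,"dy":0,"dz":-0.21,"yaw":0,"claw":1},{"dx":0,"dy":0,"dz":-0.28,"yaw":0,"claw":1},{"dx":0,"dy":0,"dz":-0.3,"yaw":0,"claw":1}]' | egrep 'tcp|force|time'; done
```

```text
time: 8.58
tcp_pos: [0.529, 0.1419, 0.1656]
force: [-0.4, -1.9, 0.8]
grasp_force: 25.0
time: 9.0
tcp_pos: [0.5291, 0.142, 0.1628]
force: [-0.7, -1.9, -0.6]
grasp_force: 25.0
time: 9.42
tcp_pos: [0.5291, 0.142, 0.1599]
force: [-0.6, -2.5, 0.4]
grasp_force: 25.0
```

```bash
for i in 1 2; do python3 -m creep '[{"dx":0,"dy":0,"dz":-0.04,"yaw":0,"claw":1},{"dx":0,"dy":0,"dz":-0.08,"yaw":0,"claw":1},{"dx":0,"dy":0,"dz":-0.12,"yaw":0,"claw":1},{"dx":0,"dy":0,"dz":-0.15,"yaw":0,"claw":1},{"dx":0,"dy":0,"dz":-0.15,"yaw":0,"claw":1}]' | egrep 'tcp|force|time'; done
```

```text
time: 9.83
tcp_pos: [0.5292, 0.142, 0.1585]
force: [-0.8, -1.6, -0.7]
grasp_force: 25.0
time: 10.25
tcp_pos: [0.5291, 0.142, 0.1569]
force: [0.6, -2.1, -0.7]
grasp_force: 25.0
```

```bash
for i in 1 2; do python3 -m creep '[{"dx":0,"dy":0,"dz":-0.04,"yaw":0,"claw":1},{"dx":0,"dy":0,"dz":-0.08,"yaw":0,"claw":1},{"dx":0,"dy":0,"dz":-0.1,"yaw":0,"claw":1},{"dx":0,"dy":0,"dz":-0.1,"yaw":0,"claw":1},{"dx":0,"dy":0,"dz":-0.1,"yaw":0,"claw":1}]' | egrep 'tcp|force|time'; done
```

```text
time: 10.67
tcp_pos: [0.5292, 0.142, 0.156]
force: [-0.4, -1.7, -0.7]
grasp_force: 25.0
time: 11.08
tcp_pos: [0.5292, 0.142, 0.1551]
force: [0.3, -2.6, 0.7]
grasp_force: 25.0
```

```bash
for i in 1 2; do python3 -m creep '[{"dx":0,"dy":0,"dz":-0.04,"yaw":0,"claw":1},{"dx":0,"dy":0,"dz":-0.08,"yaw":0,"claw":1},{"dx":0,"dy":0,"dz":-0.1,"yaw":0,"claw":1},{"dx":0,"dy":0,"dz":-0.1,"yaw":0,"claw":1},{"dx":0,"dy":0,"dz":-0.1,"yaw":0,"claw":1}]' | egrep 'tcp|force|time'; done
```

```text
time: 11.5
tcp_pos: [0.5293, 0.142, 0.1546]
force: [-1.6, -2.3, 4.4]
grasp_force: 25.0
time: 11.92
tcp_pos: [0.5293, 0.142, 0.1542]
force: [-1.6, -2.4, 6.8]
grasp_force: 25.0
```

```bash
python3 -m creep '[{"dx":0,"dy":0,"dz":-0.04,"yaw":0,"claw":1},{"dx":0,"dy":0,"dz":-0.08,"yaw":0,"claw":1},{"dx":0,"dy":0,"dz":-0.1,"yaw":0,"claw":1},{"dx":0,"dy":0,"dz":-0.1,"yaw":0,"claw":1},{"dx":0,"dy":0,"dz":-0.1,"yaw":0,"claw":1}]' | egrep 'tcp|force|time'; 
```

```text
time: 12.33
tcp_pos: [0.5294, 0.142, 0.1539]
force: [-3.7, -2.2, 8.0]
grasp_force: 25.0
```

Force builds at exactly the ridge depth, 26 mm, so the near gap is blocked. I draw the blade out and go to the far gap.

```bash
python3 -m creep '[{"dx":0,"dy":0,"dz":0.5,"yaw":0,"claw":1},{"dx":0,"dy":0,"dz":1.2,"yaw":0,"claw":1},{"dx":0,"dy":0,"dz":2,"yaw":0,"claw":1},{"dx":0,"dy":0,"dz":3,"yaw":0,"claw":1},{"dx":0,"dy":0,"dz":4,"yaw":0,"claw":1}]'
python3 -m creep '[{"dx":0,"dy":0,"dz":0.4,"yaw":0,"claw":1},{"dx":1.5,"dy":-0.2,"dz":0.4,"yaw":0,"claw":1},{"dx":3,"dy":-0.45,"dz":0.4,"yaw":0,"claw":1},{"dx":4.35,"dy":-0.7,"dz":0.4,"yaw":0,"claw":1},{"dx":4.35,"dy":-0.7,"dz":0.4,"yaw":0,"claw":1}]'
python3 -m creep '[{"dx":0,"dy":0,"dz":0,"yaw":0,"claw":1},{"dx":0,"dy":0,"dz":-0.4,"yaw":0,"claw":1},{"dx":0,"dy":0,"dz":-0.8,"yaw":0,"claw":1},{"dx":0,"dy":0,"dz":-1.2,"yaw":0,"claw":1},{"dx":0,"dy":0,"dz":-1.2,"yaw":0,"claw":1}]'
```

```text
time: 12.75
tcp_pos: [0.5292, 0.1427, 0.1926]
orientation: [-3.131, 0.243, 0.0]
force: [0.0, 0.2, -1.0]
grip_width: 0.0142
grasp_force: 25.0
time: 13.17
tcp_pos: [0.5746, 0.1348, 0.1959]
orientation: [-3.132, 0.245, -0.002]
force: [-0.2, -0.4, -1.3]
grip_width: 0.0139
grasp_force: 25.0
time: 13.58
tcp_pos: [0.5715, 0.1351, 0.1826]
orientation: [3.132, -0.243, -0.004]
force: [0.4, 0.1, -2.3]
grip_width: 0.0137
grasp_force: 25.0
```

```bash
for i in 1 2 3; do python3 -m creep '[{"dx":0,"dy":0,"dz":-0.05,"yaw":0,"claw":1},{"dx":0,"dy":0,"dz":-0.1,"yaw":0,"claw":1},{"dx":0,"dy":0,"dz":-0.15,"yaw":0,"claw":1},{"dx":0,"dy":0,"dz":-0.2,"yaw":0,"claw":1},{"dx":0,"dy":0,"dz":-0.2,"yaw":0,"claw":1}]' | egrep 'tcp|force|time'; done
```

```text
time: 14.0
tcp_pos: [0.5727, 0.135, 0.182]
force: [-0.0, -0.6, -1.8]
grasp_force: 25.0
time: 14.42
tcp_pos: [0.5726, 0.135, 0.1799]
force: [-0.1, 1.2, -1.3]
grasp_force: 25.0
time: 14.83
tcp_pos: [0.5726, 0.135, 0.1778]
force: [-0.7, -0.3, -1.9]
grasp_force: 25.0
```

```bash
for i in 1 2 3; do python3 -m creep '[{"dx":0,"dy":0,"dz":-0.06,"yaw":0,"claw":1},{"dx":0,"dy":0,"dz":-0.12,"yaw":0,"claw":1},{"dx":0,"dy":0,"dz":-0.18,"yaw":0,"claw":1},{"dx":0,"dy":0,"dz":-0.24,"yaw":0,"claw":1},{"dx":0,"dy":0,"dz":-0.24,"yaw":0,"claw":1}]' | egrep 'tcp|force|time'; done
```

```text
time: 15.25
tcp_pos: [0.5726, 0.135, 0.1754]
force: [-0.1, -0.3, -1.6]
grasp_force: 25.0
time: 15.67
tcp_pos: [0.5727, 0.1347, 0.1734]
force: [0.9, -0.6, 0.2]
grasp_force: 25.0
time: 16.08
tcp_pos: [0.5728, 0.1347, 0.1708]
force: [-0.8, -1.3, 1.1]
grasp_force: 25.0
```

```bash
for i in 1 2 3 4; do python3 -m creep '[{"dx":0,"dy":0,"dz":-0.07,"yaw":0,"claw":1},{"dx":0,"dy":0,"dz":-0.14,"yaw":0,"claw":1},{"dx":0,"dy":0,"dz":-0.21,"yaw":0,"claw":1},{"dx":0,"dy":0,"dz":-0.28,"yaw":0,"claw":1},{"dx":0,"dy":0,"dz":-0.3,"yaw":0,"claw":1}]' | egrep 'tcp|force|time'; done
```

```text
time: 16.5
tcp_pos: [0.5725, 0.1349, 0.1674]
force: [-0.2, -3.1, 1.1]
grasp_force: 25.0
time: 16.92
tcp_pos: [0.5725, 0.1349, 0.1644]
force: [-1.3, -1.1, -0.6]
grasp_force: 25.0
time: 17.33
tcp_pos: [0.5726, 0.135, 0.1616]
force: [-0.1, -1.9, 0.1]
grasp_force: 25.0
time: 17.75
tcp_pos: [0.5726, 0.135, 0.1586]
force: [0.2, -1.9, -0.9]
grasp_force: 25.0
```

```bash
for i in 1 2 3 4; do python3 -m creep '[{"dx":0,"dy":0,"dz":-0.04,"yaw":0,"claw":1},{"dx":0,"dy":0,"dz":-0.08,"yaw":0,"claw":1},{"dx":0,"dy":0,"dz":-0.12,"yaw":0,"claw":1},{"dx":0,"dy":0,"dz":-0.15,"yaw":0,"claw":1},{"dx":0,"dy":0,"dz":-0.15,"yaw":0,"claw":1}]' | egrep 'tcp|force|time'; done
```

```text
time: 18.17
tcp_pos: [0.5726, 0.135, 0.1572]
force: [0.2, -1.3, -0.1]
grasp_force: 25.0
time: 18.58
tcp_pos: [0.5726, 0.135, 0.1557]
force: [-0.3, -2.1, -0.6]
grasp_force: 25.0
time: 19.0
tcp_pos: [0.5726, 0.135, 0.1542]
force: [-0.4, -1.5, -0.4]
grasp_force: 25.0
time: 19.42
tcp_pos: [0.5726, 0.135, 0.1527]
force: [-1.3, -2.1, 0.1]
grasp_force: 25.0
```

Past the ridge depth with no resistance, so the far gap is clear.

```bash
for i in 1 2 3; do python3 -m creep '[{"dx":0,"dy":0,"dz":-0.07,"yaw":0,"claw":1},{"dx":0,"dy":0,"dz":-0.14,"yaw":0,"claw":1},{"dx":0,"dy":0,"dz":-0.21,"yaw":0,"claw":1},{"dx":0,"dy":0,"dz":-0.28,"yaw":0,"claw":1},{"dx":0,"dy":0,"dz":-0.3,"yaw":0,"claw":1}]' | egrep 'tcp|force|time'; done
```

```text
time: 19.83
tcp_pos: [0.5726, 0.135, 0.1496]
force: [0.1, -3.4, -0.8]
grasp_force: 25.0
time: 20.25
tcp_pos: [0.5726, 0.135, 0.1466]
force: [0.2, -0.9, -0.4]
grasp_force: 25.0
time: 20.67
tcp_pos: [0.5726, 0.135, 0.1436]
force: [0.6, -2.3, 0.9]
grasp_force: 25.0
```

```bash
for i in 1 2 3; do python3 -m creep '[{"dx":0,"dy":0,"dz":-0.04,"yaw":0,"claw":1},{"dx":0,"dy":0,"dz":-0.08,"yaw":0,"claw":1},{"dx":0,"dy":0,"dz":-0.1,"yaw":0,"claw":1},{"dx":0,"dy":0,"dz":-0.1,"yaw":0,"claw":1},{"dx":0,"dy":0,"dz":-0.1,"yaw":0,"claw":1}]' | egrep 'tcp|force|time'; done
```

```text
time: 21.08
tcp_pos: [0.5726, 0.135, 0.1427]
force: [-0.3, -2.4, 0.4]
grasp_force: 25.0
time: 21.5
tcp_pos: [0.5727, 0.135, 0.1418]
force: [0.6, -1.4, -1.5]
grasp_force: 25.0
time: 21.92
tcp_pos: [0.5727, 0.135, 0.1411]
force: [-1.1, -1.4, 1.4]
grasp_force: 25.0
```

```bash
for i in 1 2; do python3 -m creep '[{"dx":0,"dy":0,"dz":-0.04,"yaw":0,"claw":1},{"dx":0,"dy":0,"dz":-0.08,"yaw":0,"claw":1},{"dx":0,"dy":0,"dz":-0.1,"yaw":0,"claw":1},{"dx":0,"dy":0,"dz":-0.1,"yaw":0,"claw":1},{"dx":0,"dy":0,"dz":-0.1,"yaw":0,"claw":1}]' | egrep 'tcp|force|time'; done
```

```text
time: 22.33
tcp_pos: [0.5727, 0.135, 0.1408]
force: [-3.1, -2.2, 5.1]
grasp_force: 25.0
time: 22.75
tcp_pos: [0.5728, 0.135, 0.1406]
force: [-2.5, -2.1, 7.4]
grasp_force: 25.0
```

The shoulder is seated at the expected height. Now release and withdraw.

```bash
python3 -m creep '[{"dx":0,"dy":0,"dz":0.1,"yaw":0,"claw":0.3},{"dx":0,"dy":0,"dz":0.1,"yaw":0,"claw":0.2},{"dx":0,"dy":0,"dz":0.1,"yaw":0,"claw":0},{"dx":0,"dy":0,"dz":0.1,"yaw":0,"claw":0},{"dx":0,"dy":0,"dz":0.1,"yaw":0,"claw":0}]'
python3 -m creep '[{"dx":0,"dy":0,"dz":0.3,"yaw":0,"claw":0},{"dx":0,"dy":0,"dz":1.5,"yaw":0,"claw":0},{"dx":0,"dy":0,"dz":4,"yaw":0,"claw":0},{"dx":0,"dy":0,"dz":7,"yaw":0,"claw":0},{"dx":0,"dy":0,"dz":10,"yaw":0,"claw":0}]'
python3 -m creep '[{"dx":0,"dy":0,"dz":1,"yaw":0,"claw":0},{"dx":0,"dy":0,"dz":1,"yaw":0,"claw":0},{"dx":0,"dy":0,"dz":1,"yaw":0,"claw":0},{"dx":0,"dy":0,"dz":1,"yaw":0,"claw":0},{"dx":0,"dy":0,"dz":1,"yaw":0,"claw":0}]'
python3 - <<'E'
from h import *
s=cap('scene','s3.png')['color']
cv2.imwrite('pics/z3.png',cv2.resize(s[150:260,320:430],None,fx=5.4,fy=5.4,interpolation=cv2.INTER_CUBIC))
E
```

```text
time: 23.17
tcp_pos: [0.5725, 0.1353, 0.1391]
orientation: [-3.132, 0.244, 0.001]
force: [0.2, 0.3, -0.6]
grip_width: 0.0439
grasp_force: 0.0
time: 23.58
tcp_pos: [0.5723, 0.135, 0.2414]
orientation: [3.132, -0.244, -0.001]
force: [-0.0, -0.2, -0.1]
grip_width: 0.047
grasp_force: 0.0
time: 24.0
tcp_pos: [0.5717, 0.1348, 0.247]
orientation: [3.131, -0.244, -0.007]
force: [-0.1, 0.9, 0.5]
grip_width: 0.047
grasp_force: 0.0
```

View pics/z3.png

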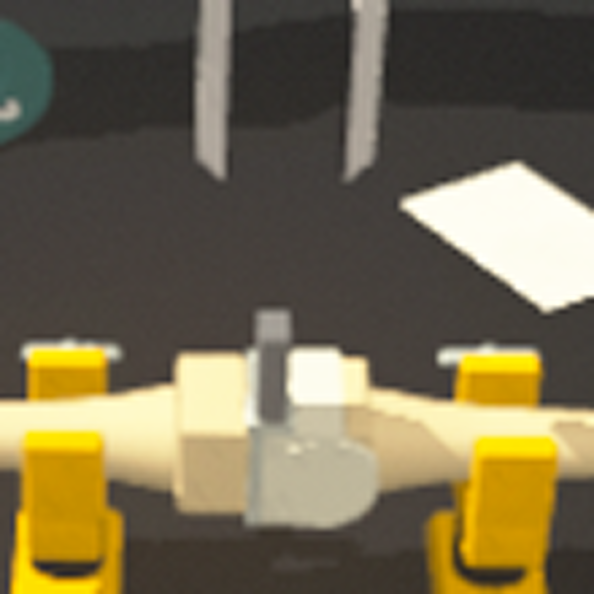

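The gauge stands upright in the far gap, with its grip at crop (272,365) and the shoulder flush on the rim. The gripper is well clear.

```bash
python3 -c "
from cell import robot; print(robot.sign_off())"
```

```text
the job is handed in; nothing more can be done
None
```

The near gap jammed at the ridge depth, so I drew the blade out and left the gauge fully home in the far gap, shoulder on the rim and released; the job is handed in at about 24 s of robot time, but sign-off gave no verdict.

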